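Crank the lift flush and slide the bean tin into its clamp

TASK

The bean tin stands on the little lift table, below the level of the grinder ledge. Crank the red-gripped handwheel until the lift table is flush with the ledge, then slide the tin across, without lifting or tipping it, all the way to the stop so that the sprung clamp snaps round it. Leave the lift table flush and do not disturb the jug, the syrup bottle or the tamper.

Things in the scene. Friction and masses are not known exactly. Their poses are not given: they have to be found in the camera images.
- lift: Fixed lift: grey base plate 150 x 340 x 14 mm with dark gear housings; origin on the counter under the middle of the lift table. Its +y points along the slide direction, towards the ledge; the handwheel is on its -y side. Its yaw varies.
- deck_top (a point): Middle of the top surface of the lift table, an aluminium plate 140 mm (x) by 130 mm (y), with yellow side lips 10 mm high along its two edges that run in y (lane 112 mm wide between them). It moves straight up and down, 85 mm above the counter at the start. Axes as lift.
- handwheel (a joint): Angle of the handwheel in rad, 0 at the start, range -0.5 to 6.2, grows when turned clockwise seen from above; the lift table rises 8 mm per rad (about 50 mm a turn). It stays where it is left; turning takes about 6 N at a grip.
- wheel_axis (a point): Point on the handwheel's upright axis, 190 mm to the -y side of the lift's origin, at the middle height of its grips (102 mm above the counter). The wheel lies flat: black rim of radius 55 mm, 12 mm thick, its centre 75 mm above the counter, three spokes, a hub of radius 18 mm.
- wheel_grip0 (a point): Middle of the first of three red upright cylindrical grips on the rim: 20 mm in diameter, standing from 78 to 122 mm above the counter, fixed to the rim at radius 55 mm, 120 degrees apart. Push it, hook it or pinch it from above. It turns with the wheel.
- wheel_grip1 (a point): Middle of the second red grip, 120 degrees counter-clockwise (from above) from the first.
- wheel_grip2 (a point): Middle of the third red grip, 240 degrees counter-clockwise from the first.
- ledge_seat (a point): Where the middle of the tin's underside belongs when home: on the steel ledge's top surface, marked by a black round mat (flush). Axes as lift: +y is the slide direction. A dark upright stop (face 47 mm beyond this point in +y, 110 mm wide, 40 mm high) ends the travel. The ledge top is 106 to 119 mm above the counter.
- ledge_entry (a point): Middle of the ledge's near edge on the lift side, on its top surface, 130 mm before ledge_seat. The ledge is a fixed plate 170 mm (x) by 200 mm (y), 5 mm gap from the lift table; two yellow guide bars 11 mm high funnel the tin to the middle (lane 128 mm wide at the entry, 102 mm from 70 mm before ledge_seat on).
- jaw_far (a joint): Opening angle in rad of the sprung clamp jaw on the ledge's +x side; 0 closed. Pivot 64 mm to the side of and 20 mm beyond ledge_seat; its arm ends in a free white roller (12 mm diameter, 14 to 34 mm above the ledge) 44 mm to the side and 30 mm before ledge_seat. The tin spreads the two jaws by about 0.17 rad as it is pushed in (8 to 14 N) and they close behind it.
- jaw_near (a joint): The same for the mirror-image jaw on the -x side.
- bean_tin: Squat red tin with a black lid, 92 mm in diameter, 65 mm high, about 0.5 kg, too wide for most grippers; bevelled foot (4 mm). Origin at the centre of its underside; z up.
- milk_jug: Bystander: blue milk jug, 80 mm in diameter, 100 mm high, with a handle. Origin under its centre.
- syrup: Bystander: amber syrup bottle, 64 mm in diameter, 170 mm high. Origin under its centre.
- tamper: Bystander: dark steel tamper, 58 mm in diameter, 85 mm high. Origin under its centre.

How it is judged:
By the outcome, as a careful person would: the job done as asked, in the order asked, and still so for the second after the job is handed in, with the robot touching nothing.
It also fails if it takes over 72 s, if anything falls off the work surface, if the arm or the gripper's body presses on something with over 40 N, if the wrist force passes 120 N, or if a joint passes its speed limit or range.

ROBOT

A 7-joint arm with a two-finger parallel gripper is mounted at the origin on the work surface. World frame = base frame: x ahead of the robot, y to its left, z up, the work surface at z = 0. Lengths are in m, angles in rad, forces in N, time in s.
With the tool pointing down it reaches from about 0.4 to 0.85 m from the base axis. Payload 6.9 kg.
Tool frame: the origin (TCP) lies midway between the tips of the shut fingers; the grasp point (between the pads) lies 19 mm behind it; z points along the fingers, y is the line along which they close (so a half turn about z gives the same grasp; the last joint's range is limited). The gripper opens to 85 mm and grips with 20 to 120 N. Pads are 22 mm wide; open, the fingers measure 114 mm over their backs; the gripper's body (76 mm by 85 mm) begins 54 mm behind the grasp point. The pads swing forward as they close: fully open they stand 13 mm farther back than shut.
Start: joints at [-1.137, 0.507, -0.238, 1.5, 0.126, 1.149, -0.155], TCP at [0.202, 0.592, 0.231] pointing down, gripper open.
Joint ranges: [-3.08, 3.08], [-0.24, 2.05], [-1.43, 1.35], [0, 2.5], [-1.52, 4.66], [0.17, 1.96], [-2.89, 2.89]. Speed limits (rad/s): [2.39, 2.39, 3.14, 3.14, 3.14, 3.14, 3.14].

INTERFACE

Orientations are given as a unit quaternion [w, x, y, z].
In Python, from station import env, imaging, sign_off gives the robot as it stands.
- The arm moves only by the tool carry_out, never from a script. Its argument "steps" is one flat list of numbers, 4 for each row, row after row: the shift along the world's x, y, z normalised to -1 to 1, where 1 is 0.1 m, then the turn about the world's z normalised to -1 to 1, where 1 is 90 degrees. In form: [x, y, z, twist, x, y, z, twist, ...]. A call has 1 to 12 rows; each row is the pose to reach, as a shift and turn from the pose commanded when the call began; what a row does not reach only later rows make up. A row lasts 1/12 s, in which the tool goes at most 41.7 mm and 7.16 degrees, less where a joint would pass 70% of its speed; a pose out of reach is approached as far as the arm can. A call with a number of a shift or a turn outside -1 to 1 is refused whole. A call with a gripper value outside its range is refused whole. "fingers" is the opening, from -1 (shut) to 1 (fully open), set as the call begins (left out, the last holds). The fingers move at their own pace and stop on an object; "grip_force" is the grip in N (left out, the last holds). Time passes only in rows, so rows that repeat a pose let the fingers close. It gives the time, the measured TCP pose, the force, the opening and the grip force at its end, in the units of the state.
- env.read_state(): the state, without advancing time (a new reading comes with each control period).
- imaging.camera(name): name is "scene" or "top"; returns the picture (400x640x3 uint8, blue, green, red); there is no depth.
- imaging.camera_model(name): a dict with "fx", "fy", "cx", "cy" (pixels), "dist_coeffs" ([k1, k2, p1, p2, k3] as OpenCV has them; the pictures are not rectified), "R" (3x3) and "t" (3): a world point X has camera coordinates R X + t. Camera axes: x right, y down, z forward; pixel columns grow to the right and rows downward; lengths in m; the calibration is good to about 2 mm. A picture is of the moment at which its call begins. camera_model takes no time and is no camera call.
- sign_off(): hands the job in; it is judged then, once.
Trained networks look in the newest picture that a camera, given by its name, has taken for a name from the list of things; names that differ only in an ending like _2 or _b are one class to them, and where a whole thing is asked for, a point or a joint stands for the part that bears it (a point fixed in the world has none). Each returns a list of dicts, best first, with "conf" (0 to 1); they miss things now and then, are a little off and sometimes report something else, mostly with a low value. They report only what shows in the picture. A call takes as long as a camera call.
- imaging.outline_of(target, camera): "mask" (400x640 bool, what is visible of it) and "location" ([row, column] in pixels, amid what is visible of it).
- imaging.landmark_of(target, camera): "location" ([row, column] in pixels: a listed point, or the origin of a listed thing).
The state is a dict: "time_s": time; "joint_positions": joint angles; "joint_vel": joint speeds; "joint_torque": joint torques, N m; "tool_pos": TCP position; "ee_rot": TCP orientation; "contact_force": force on the tool from outside, world axes, zero at the start; "wrist_torque": the same for the moment, N m; "gripper_width": finger opening in m; "gripper_force": force on a finger pad.
Only numpy, scipy, OpenCV 4.12 (cv2) and the standard library are available. Lean on these libraries where they do the work, as an engineer would, in place of code of your own. Each camera call takes 0.05 s, during which the arm holds its last target. There are 200 camera calls.

## Working session

There is one attempt and no reset: what is moved stays moved. The work goes in short steps, Python scripts to look and compute and a tool call to move; the robot and the scene stay as the last step left them, time stands still between calls to the robot, and variables do not carry over. Pictures are saved under pics/ and viewed, at most 10 in all, crops included, and the job is handed in when it is done.

Besides the shell and the picture viewer there is one more tool, called after "Emit:" as name(argument=value, ...), one argument or row to a line, values as JSON. carry_out: Moves the arm, as the interface text tells. Scaled input: -1 to 1 covers 0.1 m each way for a shift and 90 degrees each way for a turn. Its arguments: {"type":"object","properties":{"steps":{"type":"array"},"fingers":{"type":"number"},"grip_force":{"type":"number"}},"required":["steps"]}

```bash
mkdir -p pics
cat > h.py <<'E'
import numpy as np, cv2
from station import env, imaging, sign_off
def ray(px,cam):
    m=imaging.camera_model(cam);K=np.array([[m['fx'],0,m['cx']],[0,m['fy'],m['cy']],[0,0,1.]])
    u=cv2.undistortPoints(np.array([[[px[1],px[0]]]],float),K,np.array(m['dist_coeffs']))[0,0]
    R=np.array(m['R']);t=np.array(m['t']);return -R.T@t, R.T@np.array([u[0],u[1],1])
def atz(px,cam,z):
    c,d=ray(px,cam);return c+d*(z-c[2])/d[2]
def tri(p1,p2):
    A=np.zeros((3,3));b=np.zeros(3)
    L=[ray(p1,'scene'),ray(p2,'top')]
    for c,d in L:
        d=d/np.linalg.norm(d);P=np.eye(3)-np.outer(d,d);A+=P;b+=P@c
    x=np.linalg.solve(A,b)
    return x,[np.linalg.norm(np.cross(x-c,d/np.linalg.norm(d))) for c,d in L]
E
python3 - <<'E'
from h import *
for c in('scene','top'): cv2.imwrite(f'pics/{c}0.png',imaging.camera(c))
for n in 'lift deck_top wheel_axis wheel_grip0 wheel_grip1 wheel_grip2 ledge_seat ledge_entry bean_tin milk_jug syrup tamper'.split():
    r={}
    for c in('scene','top'):
        l=imaging.landmark_of(n,c)
        if l: r[c]=l[0]['location'];print(n,c,np.round(l[0]['location'],1),round(l[0]['conf'],2),end=' ')
    if len(r)==2:
        x,e=tri(r['scene'],r['top']);print(np.round(x,4),np.round(e,4))
    else: print()
s=env.read_state();print({k:np.round(v,3) for k,v in s.items()})
E
```

```text
lift scene [208.6 344.4] 0.91 
deck_top scene [188.7 346. ] 0.79 deck_top top [229.4 319.4] 0.8 [ 0.5271 -0.0407  0.0764] [0.0019 0.0019]
wheel_axis scene [162.4 302.5] 0.75 wheel_axis top [214.9 380.9] 0.71 [ 0.5634 -0.2267  0.101 ] [0.0015 0.0015]
wheel_grip0 scene [156.8 290.5] 0.85 wheel_grip0 top [214.5 402.1] 0.87 [ 0.5654 -0.2941  0.0893] [0.0008 0.0008]
wheel_grip1 scene [156.8 290.5] 0.85 wheel_grip1 top [214.5 402.1] 0.87 [ 0.5654 -0.2941  0.0893] [0.0008 0.0008]
wheel_grip2 scene [156.8 290.5] 0.85 wheel_grip2 top [214.5 402.1] 0.87 [ 0.5654 -0.2941  0.0893] [0.0008 0.0008]
ledge_seat scene [208.6 395.9] 0.63 
ledge_entry scene [189.2 365.6] 0.56 
bean_tin scene [189.3 347.8] 0.92 bean_tin top [224.5 312.3] 0.7 [ 0.5399 -0.0193  0.0955] [0.0018 0.0018]
milk_jug scene [273.8 467.9] 0.67 milk_jug top [257.2 174.2] 0.88 [4.591e-01 4.203e-01 3.000e-04] [0.0012 0.0012]
syrup scene [158.1 268. ] 0.72 syrup top [219.1 444.7] 0.84 [ 0.5639 -0.4554 -0.008 ] [0.0012 0.0012]
tamper scene [253.1 292.4] 0.71 tamper top [151.8 300.7] 0.7 [0.7987 0.0094 0.0032] [0.0016 0.0016]
{'time_s': np.float64(1.3), 'joint_positions': array([-1.136,  0.507, -0.238,  1.5  ,  0.126,  1.149, -0.155]), 'joint_vel': array([-0.   , -0.   ,  0.001,  0.001, -0.002,  0.001, -0.   ]), 'joint_torque': array([ 0.0000e+00, -6.2037e+01, -2.1850e+00, -2.4997e+01,  1.4000e-02,
        2.0000e-03, -0.0000e+00]), 'tool_pos': array([0.202, 0.591, 0.231]), 'ee_rot': array([-0.   ,  0.164,  0.987, -0.   ]), 'contact_force': array([-0.55 ,  0.077, -0.297]), 'wrist_torque': array([-0.004,  0.033,  0.003]), 'gripper_force': np.float64(0.0), 'gripper_width': np.float64(0.086)}
```

View pics/scene0.png

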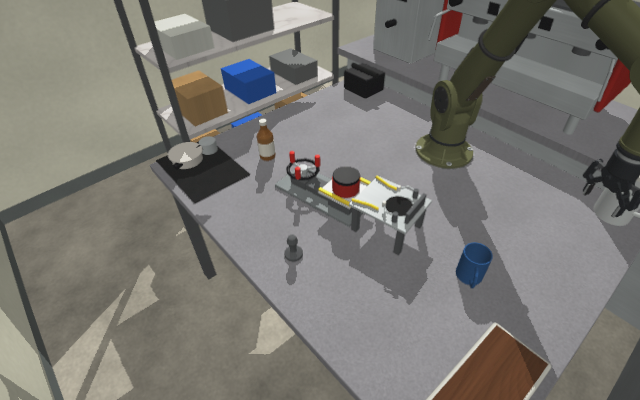

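View pics/top0.png

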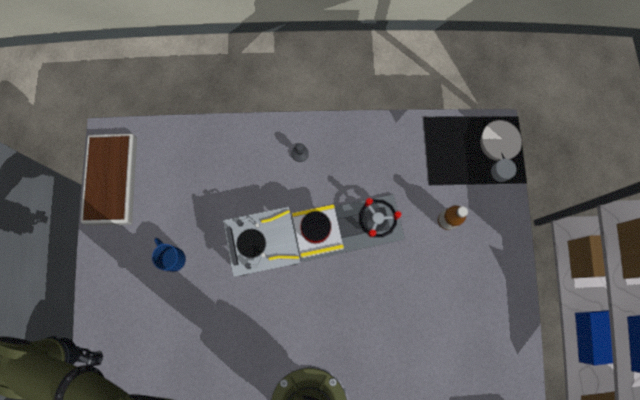

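The scene picture shows the lift in the middle: wheel with red grips near (302,165), red tin at (346,182), ledge mat at (399,205). The top picture shows the wheel at about (380,217), tin lid (315,226), mat (251,243), jug (170,257), syrup (455,216) and tamper (300,152). Next I refine these by colour.

Run:
```python
from h import *
for c in('scene','top'):
    im=cv2.imread(f'pics/{c}0.png');b,g,r=[im[:,:,i].astype(int) for i in range(3)]
    red=((r>110)&(g<70)&(b<70)).astype(np.uint8)
    n,l,st,ce=cv2.connectedComponentsWithStats(red)
    for i in range(1,n):
        if st[i,4]>8 and 150<ce[i][1]<260 and 220<ce[i][0]<420: print(c,'red',np.round(ce[i][::-1],1),st[i])
        if c=='top' and st[i,4]>8 and 355<ce[i][0]<420:print(atz(ce[i][::-1],c,.115).round(4))
    dk=((im.max(2)<45)).astype(np.uint8)
    n,l,st,ce=cv2.connectedComponentsWithStats(dk)
    for i in range(1,n):
        if st[i,4]>60 and 150<ce[i][1]<280 and 220<ce[i][0]<430: print(c,'dark',np.round(ce[i][::-1],1),st[i],atz(ce[i][::-1],c,.112).round(4))
    r0,c0,r1,c1=(140,270,260,450) if c=='scene' else (190,210,290,410)
    cr=im[r0:r1,c0:c1];cv2.imwrite(f'pics/{c}0c.png',cv2.resize(cr,None,fx=4,fy=4,interpolation=cv2.INTER_CUBIC))
    print(c,np.round(imaging.camera_model(c)['fx']),ray((200,320),c)[0].round(2))
```

```text
scene red [157.3 291.9] [290 152   5  11  46]
scene red [161.1 316.9] [315 156   5  11  48]
scene red [173.1 297.1] [295 168   6  12  51]
scene red [191.4 344.3] [338 186  14  12 118]
scene dark [204.2 399. ] [386 197  25  18 212] [0.4827 0.1518 0.112 ]
scene 380.0 [1.21 0.64 0.93]
top red [200.9 369. ] [366 198   7   8  42]
[ 0.6056 -0.192   0.115 ]
top red [214.1 397.5] [395 211   6   8  32]
[ 0.5634 -0.2756  0.115 ]
top red [232.4 372.5] [370 229   7   8  37]
[ 0.5104 -0.198   0.115 ]
top dark [219.7 362.5] [359 205  10  28 130] [ 0.5495 -0.1702  0.112 ]
top dark [225.7 315.3] [302 212  28  29 636] [ 0.5347 -0.0293  0.112 ]
top dark [242.9 250.8] [238 230  27  27 587] [0.4878 0.1619 0.112 ]
top 475.0 [ 0.33 -0.    1.51]
```

View pics/top0c.png

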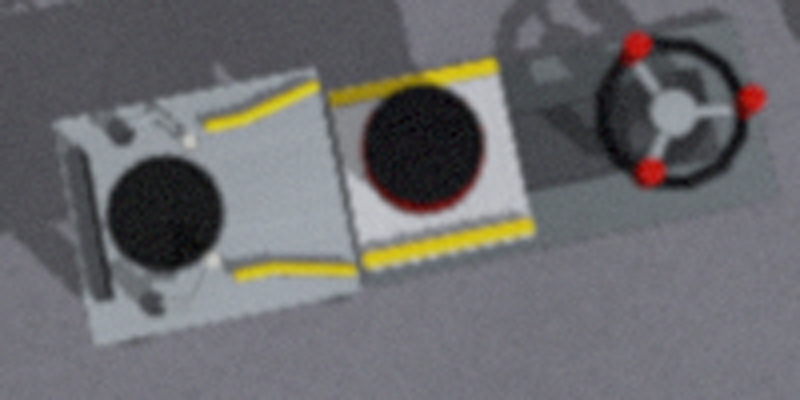

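View pics/scene0c.png

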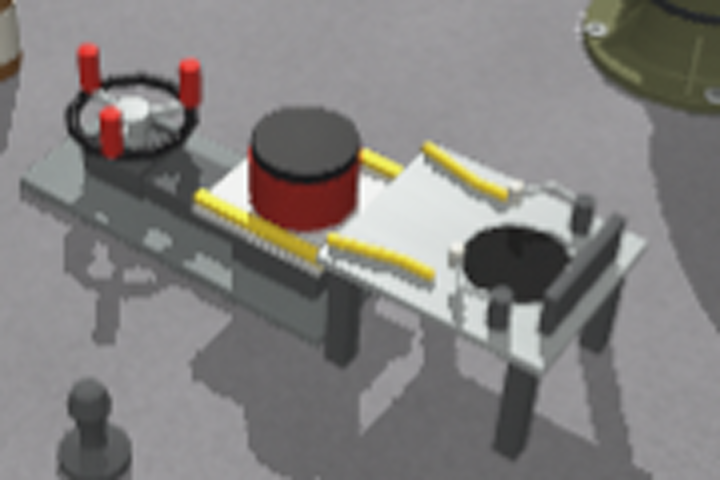

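The crops show three red grips (one far in −y and the two others), the tin on the deck 20 mm lower than the ledge, the white rollers just before the mat, and the stop at the left end.

Run:
```python
from h import *
S=[(173.1,297.1),(157.3,291.9),(161.1,316.9)];T=[(200.9,369),(214.1,397.5),(232.4,372.5)]
G=[]
for s,t in zip(S,T):
    x,e=tri(s,t);print('grip',x.round(4),np.round(e,4));G.append(x)
for z in(.105,.112,.119):
    print(z,[atz(t,'top',z)[:2].round(4) for t in T])
x,e=tri((205.7,398.2),(242.9,250.8));print('mat',x.round(4),np.round(e,4))
def circ(P):
    A=np.c_[2*P,np.ones(3)];s=np.linalg.solve(A,(P**2).sum(1));return s[:2],np.sqrt(s[2]+s[:2]@s[:2])
for z in (.107,.112,.117):
    P=np.array([atz(t,'top',z)[:2] for t in T]);w=P.mean(0)
    m=atz((242.9,250.8),'top',z)[:2];d=m-w;print(z,'wheel',w,circ(P),'mat',m,np.linalg.norm(d),'yaw',np.degrees(np.arctan2(d[1],d[0]))-90, np.linalg.norm(P-w,axis=1))
print('tin lid z .15',atz((225.7,315.3),'top',.15).round(4))
```

```text
grip [ 0.61   -0.1954  0.0959] [0.0011 0.0011]
grip [ 0.5672 -0.2801  0.0952] [0.0009 0.0009]
grip [ 0.5139 -0.2017  0.0945] [0.0013 0.0013]
0.105 [array([ 0.6074, -0.1934]), array([ 0.565 , -0.2775]), array([ 0.5116, -0.1993])]
0.112 [array([ 0.606 , -0.1924]), array([ 0.5638, -0.2762]), array([ 0.5108, -0.1983])]
0.119 [array([ 0.6047, -0.1915]), array([ 0.5627, -0.2748]), array([ 0.5099, -0.1973])]
mat [0.4896 0.1588 0.1144] [0.0035 0.0035]
0.107 wheel [ 0.56101354 -0.22307556] (array([ 0.56082504, -0.22252311]), np.float64(0.05476513516949476)) mat [0.48838977 0.16259561] 0.3924493134960019 yaw 10.664199539649957 [0.05490588 0.0542011  0.05517447]
0.112 wheel [ 0.56020481 -0.22229068] (array([ 0.56001699, -0.22174021]), np.float64(0.054569493705181445)) mat [0.48784048 0.16200273] 0.3910473383502582 yaw 10.664199539649942 [0.05470974 0.05400747 0.05497737]
0.117 wheel [ 0.55939609 -0.2215058 ] (array([ 0.55920893, -0.22095731]), np.float64(0.05437385224087029)) mat [0.4872912  0.16140984] 0.3896453632045144 yaw 10.664199539649942 [0.05451359 0.05381385 0.05478027]
tin lid z .15 [ 0.5294 -0.0286  0.15  ]
```

Emit:
carry_out(
  steps=[0.15,-0.25,0.02,-0.07,0.3,-0.5,0.05,-0.14,0.45,-0.75,0.08,-0.21,0.6,-1,0.1,-0.28],
  fingers=-1,
)

```text
time_s: 1.63
tool_pos: [0.2623, 0.4905, 0.2415]
ee_rot: [-0.0, 0.377, 0.926, 0.0]
contact_force: [0.3, 0.2, 0.5]
gripper_width: 0.0387
gripper_force: 0.0
```

Emit:
carry_out(
  steps=[0.15,-0.25,0,-0.07,0.3,-0.5,0,-0.14,0.45,-0.75,0,-0.21,0.6,-1,0,-0.28],
)

```text
time_s: 1.97
tool_pos: [0.3224, 0.3903, 0.2415]
ee_rot: [-0.0, 0.57, 0.821, 0.0]
contact_force: [0.5, 0.1, -0.7]
gripper_width: 0.0001
gripper_force: 0.0
```

Emit:
carry_out(
  steps=[0.15,-0.25,0,-0.07,0.3,-0.5,0,-0.112,0.45,-0.75,0,-0.112,0.6,-1,0,-0.112],
)

```text
time_s: 2.3
tool_pos: [0.3823, 0.2904, 0.2415]
ee_rot: [0.0, 0.638, 0.77, 0.0]
contact_force: [1.1, 0.2, 0.7]
gripper_width: -0.0004
gripper_force: 0.0
```

Emit:
carry_out(
  steps=[0.15,-0.25,0,0,0.3,-0.5,0,0,0.45,-0.75,0,0,0.6,-1,0,0],
)

```text
time_s: 2.63
tool_pos: [0.4424, 0.1903, 0.2416]
ee_rot: [0.0, 0.638, 0.77, 0.0]
contact_force: [0.3, 0.5, -0.8]
gripper_width: -0.0004
gripper_force: 0.0
```

Emit:
carry_out(
  steps=[0.15,-0.25,0,0,0.3,-0.5,0,0,0.45,-0.75,0,0,0.6,-1,0,0,0.6,-1,0,0],
)

```text
time_s: 3.05
tool_pos: [0.5045, 0.0854, 0.2416]
ee_rot: [0.002, 0.641, 0.767, -0.0]
contact_force: [0.5, -0.7, 0.7]
gripper_width: -0.0003
gripper_force: 0.0
```

Emit:
carry_out(
  steps=[0.02,-0.1,-0.3,0,0.02,-0.1,-0.6,0,0.02,-0.1,-0.85,0,0.02,-0.1,-1,0,0.02,-0.1,-1,0],
)

```text
time_s: 3.47
tool_pos: [0.5018, 0.0814, 0.1384]
ee_rot: [-0.002, 0.638, 0.77, -0.002]
contact_force: [0.4, 0.7, 0.3]
gripper_width: -0.0001
gripper_force: 0.0
```

Emit:
carry_out(
  steps=[0,0,-0.07,0,0,0,-0.14,0,0,0,-0.18,0,0,0,-0.2,0,0,0,-0.22,0,0,0,-0.22,0],
)

```text
time_s: 3.97
tool_pos: [0.5039, 0.0816, 0.1194]
ee_rot: [0.0, 0.638, 0.77, 0.0]
contact_force: [0.8, -0.4, -0.6]
gripper_width: 0.0002
gripper_force: 0.0
```

Emit:
carry_out(
  steps=[0,0,-0.02,0,0,0,-0.04,0,0,0,-0.04,0],
)

```text
time_s: 4.22
tool_pos: [0.5043, 0.0816, 0.118]
ee_rot: [0.001, 0.638, 0.77, 0.001]
contact_force: [-7.5, -0.2, 28.6]
gripper_width: -0.0003
gripper_force: 14.0
```

Emit:
carry_out(
  steps=[0,0,-0.02,0,0,0,-0.03,0,0,0,-0.03,0],
)

```text
time_s: 4.47
tool_pos: [0.5044, 0.0816, 0.1178]
ee_rot: [0.001, 0.638, 0.77, 0.002]
contact_force: [-15.9, -1.6, 59.1]
gripper_width: 0.0001
gripper_force: 29.5
```

Emit:
carry_out(
  steps=[0,0,0.25,0,0,0,0.6,0,0.05,-0.1,0.95,0,0.15,-0.4,0.95,0,0.25,-0.7,0.95,0,0.35,-1,0.95,0],
  fingers=0.2,
)

```text
time_s: 4.97
tool_pos: [0.5396, -0.0192, 0.2086]
ee_rot: [0.001, 0.638, 0.77, 0.001]
contact_force: [0.0, -1.0, -0.2]
gripper_width: 0.0512
gripper_force: 0.0
```

Emit:
carry_out(
  steps=[0.12,-0.3,0,0,0.25,-0.65,0,0,0.35,-0.95,0,0,0.35,-0.95,0,0],
)

```text
time_s: 5.3
tool_pos: [0.5746, -0.1218, 0.2076]
ee_rot: [0.002, 0.641, 0.767, -0.001]
contact_force: [-0.7, -0.9, -0.2]
gripper_width: 0.0511
gripper_force: 0.0
```

Emit:
carry_out(
  steps=[0.12,-0.3,0,0,0.25,-0.6,0,0,0.33,-0.8,0,0,0.33,-0.8,0,0,0.33,-0.8,0,0],
)

```text
time_s: 5.72
tool_pos: [0.6066, -0.1947, 0.2069]
ee_rot: [-0.0, 0.639, 0.769, -0.0]
contact_force: [-1.0, 1.8, -0.2]
gripper_width: 0.0513
gripper_force: 0.0
```

Emit:
carry_out(
  steps=[0,0.02,-0.3,0,0,0.02,-0.6,0,0,0.02,-0.8,0,0,0.02,-0.9,0,0,0.02,-1,0],
)

```text
time_s: 6.13
tool_pos: [0.6067, -0.1899, 0.1066]
ee_rot: [-0.001, 0.638, 0.77, 0.0]
contact_force: [-0.3, 0.5, 0.6]
gripper_width: 0.051
gripper_force: 0.0
```

Emit:
carry_out(
  steps=[0,0,-0.08,0,0,0,-0.15,0,0,0,-0.15,0],
)

```text
time_s: 6.38
tool_pos: [0.6066, -0.1911, 0.0916]
ee_rot: [-0.0, 0.638, 0.77, -0.0]
contact_force: [0.6, 0.6, 0.2]
gripper_width: 0.0512
gripper_force: 0.0
```

Emit:
carry_out(
  steps=[0,0,0,0,0,0,0,0,0,0,0,0,0,0,0,0],
  fingers=-1,
  grip_force=25,
)

```text
time_s: 6.72
tool_pos: [0.6089, -0.1912, 0.0934]
ee_rot: [0.002, 0.638, 0.77, 0.001]
contact_force: [5.5, 0.8, 0.3]
gripper_width: 0.0188
gripper_force: 27.5
```

Run:
```python
from h import *
im=imaging.camera('scene');cv2.imwrite('pics/s1.png',cv2.resize(im[60:260,240:440],None,fx=3,fy=3,interpolation=cv2.INTER_CUBIC))
```

```text
(no output)
```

View pics/s1.png

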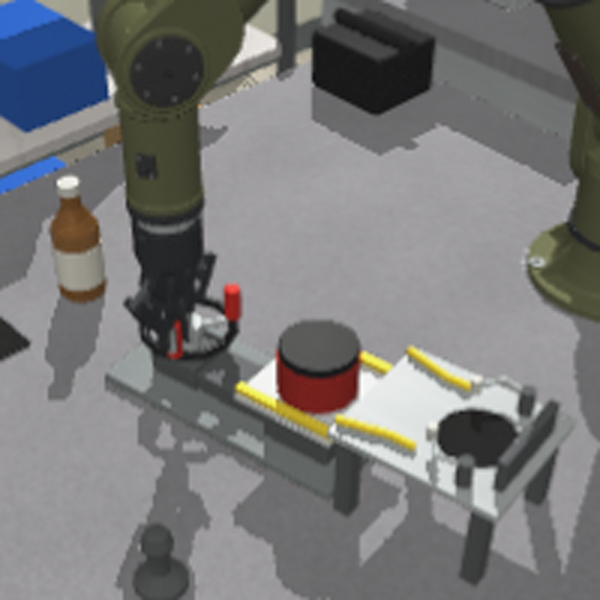

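The picture shows the fingers round the near grip at about (175,340) in the crop, and nothing else is touched. I compute the circular arc.

```bash
cat > arc.py <<'E'
import numpy as np,sys
cx,cy,a0,a1,n,px,py=map(float,sys.argv[1:8])
L=[]
for a in np.linspace(a0,a1,int(n)+1)[1:]:
    L+=[round((cx+.055*np.cos(np.radians(a))-px)*10,3),round((cy+.055*np.sin(np.radians(a))-py)*10,3),0,0]
print(*L,sep=', ')
E
python3 arc.py .5625 -.2235 33 -27 10 .6066 -.191
```

```text
0.049, -0.075, 0, 0, 0.072, -0.128, 0, 0, 0.09, -0.183, 0, 0, 0.102, -0.239, 0, 0, 0.108, -0.296, 0, 0, 0.108, -0.354, 0, 0, 0.102, -0.411, 0, 0, 0.09, -0.467, 0, 0, 0.072, -0.522, 0, 0, 0.049, -0.575, 0, 0
```

Emit:
carry_out(
  steps=[0.05,-0.075,0,0,0.07,-0.13,0,0,0.09,-0.185,0,0,0.1,-0.24,0,0,0.11,-0.3,0,0,0.11,-0.355,0,0,0.1,-0.41,0,0,0.09,-0.465,0,0,0.07,-0.52,0,0,0.05,-0.575,0,0,0.05,-0.575,0,0],
)

```text
time_s: 7.68
tool_pos: [0.6172, -0.248, 0.0935]
ee_rot: [0.004, 0.638, 0.77, 0.003]
contact_force: [14.7, 1.6, -4.6]
gripper_width: 0.0194
gripper_force: 27.6
```

```bash
python3 arc.py .5625 -.2235 -27 -107 10 .6116 -.2485
python3 - <<'E'
from h import *
im=imaging.camera('top').astype(int)
red=((im[:,:,2]>100)&(im[:,:,1]<70)&(im[:,:,0]<70)).astype(np.uint8)
n,l,st,ce=cv2.connectedComponentsWithStats(red)
for i in range(1,n):
    if st[i,4]>6 and 340<ce[i][0]<420:print(ce[i][::-1].round(1),st[i,4],atz(ce[i][::-1],'top',.107).round(4))
E
```

```text
-0.04, -0.065, 0, 0, -0.089, -0.125, 0, 0, -0.145, -0.177, 0, 0, -0.208, -0.221, 0, 0, -0.276, -0.256, 0, 0, -0.349, -0.281, 0, 0, -0.424, -0.296, 0, 0, -0.501, -0.3, 0, 0, -0.577, -0.293, 0, 0, -0.652, -0.276, 0, 0
[219.8 361.3] 37 [ 0.5502 -0.1673  0.107 ]
```

Emit:
carry_out(
  steps=[0,0,0,0,0.04,0.05,0,0,0.04,0.095,0,0,0.04,0.095,0,0],
  fingers=-0.1,
)

```text
time_s: 8.07
tool_pos: [0.6158, -0.238, 0.0922]
ee_rot: [-0.001, 0.638, 0.77, 0.0]
contact_force: [0.1, 0.8, -0.4]
gripper_width: 0.0386
gripper_force: 0.0
```

Emit:
carry_out(
  steps=[0,0,0,0,0,0,0,0,0,0,0,0,0,0,0,0],
  fingers=-1,
  grip_force=80,
)

```text
time_s: 8.4
tool_pos: [0.6155, -0.2394, 0.0925]
ee_rot: [-0.0, 0.638, 0.77, -0.0]
contact_force: [-1.4, 1.2, 3.5]
gripper_width: 0.0179
gripper_force: 78.0
```

```bash
python3 arc.py .563 -.222 -18 -98 10 .6156 -.239
```

```text
-0.032, -0.071, 0, 0, -0.07, -0.138, 0, 0, -0.117, -0.198, 0, 0, -0.172, -0.251, 0, 0, -0.235, -0.296, 0, 0, -0.302, -0.332, 0, 0, -0.374, -0.359, 0, 0, -0.449, -0.375, 0, 0, -0.526, -0.38, 0, 0, -0.603, -0.375, 0, 0
```

Pinched cleanly, no side force.

Emit:
carry_out(
  steps=[-0.03,-0.07,0,0,-0.07,-0.14,0,0,-0.12,-0.2,0,0,-0.17,-0.25,0,0,-0.235,-0.295,0,0,-0.3,-0.33,0,0,-0.375,-0.36,0,0,-0.45,-0.375,0,0,-0.525,-0.38,0,0,-0.6,-0.375,0,0,-0.6,-0.375,0,0],
)

```text
time_s: 9.32
tool_pos: [0.5585, -0.2897, 0.0929]
ee_rot: [0.01, 0.642, 0.767, -0.003]
contact_force: [13.7, -28.0, -21.7]
gripper_width: 0.0174
gripper_force: 79.5
```

```bash
cat > red.py <<'E'
from h import *
im=imaging.camera('top').astype(int)
red=((im[:,:,2]>100)&(im[:,:,1]<70)&(im[:,:,0]<70)).astype(np.uint8)
n,l,st,ce=cv2.connectedComponentsWithStats(red)
for i in range(1,n):
    if st[i,4]>6 and 340<ce[i][0]<420:
        p=atz(ce[i][::-1],'top',.107);d=p[:2]-[.5625,-.2225];print(st[i,4],p.round(4),np.hypot(*d),np.degrees(np.arctan2(d[1],d[0])))
E
python3 red.py;python3 arc.py .563 -.222 -98 -178 10 .5556 -.2765
```

```text
30 [ 0.6123 -0.2019  0.107 ] 0.05395322931096222 22.503285075121557
43 [ 0.5165 -0.1887  0.107 ] 0.057122097450717564 143.69451027908178
-0.078, 0.016, 0, 0, -0.15, 0.043, 0, 0, -0.217, 0.079, 0, 0, -0.28, 0.124, 0, 0, -0.335, 0.177, 0, 0, -0.382, 0.237, 0, 0, -0.42, 0.304, 0, 0, -0.449, 0.375, 0, 0, -0.468, 0.449, 0, 0, -0.476, 0.526, 0, 0
```

Emit:
carry_out(
  steps=[0,0,0,0,0,0,0,0,0,0,0,0,0,0,0,0,0,0,0,0],
  fingers=-0.1,
)

```text
time_s: 9.78
tool_pos: [0.5558, -0.2763, 0.0923]
ee_rot: [-0.0, 0.638, 0.77, 0.0]
contact_force: [1.4, -0.2, -0.3]
gripper_width: 0.0386
gripper_force: 0.0
```

Emit:
carry_out(
  steps=[0,0,0,0,0,0,0,0,0,0,0,0,0,0,0,0],
  fingers=-1,
  grip_force=40,
)

```text
time_s: 10.12
tool_pos: [0.5558, -0.2766, 0.0925]
ee_rot: [-0.0, 0.638, 0.77, 0.0]
contact_force: [-1.4, 2.5, 2.6]
gripper_width: 0.019
gripper_force: 39.0
```

Run:
```python
import numpy as np
C=np.array([.563,-.2225]);p=np.array([.5556,-.2765])
for call in range(3):
    L=[];a0=-97-call*36
    b=p if call==0 else C+.055*np.array([np.cos(np.radians(a0)),np.sin(np.radians(a0))])
    for k in range(1,7):
        a=np.radians(a0-6*k);q=(C+.055*np.array([np.cos(a),np.sin(a)])-b)*10
        L+=[round(q[0],3),round(q[1],3),0,round(-6*k/90,3)]
    print(L)
from h import env;print(env.read_state()['joint_positions'].round(2))
```

```text
[np.float64(-0.05), np.float64(0.004), 0, -0.067, np.float64(-0.105), np.float64(0.02), 0, -0.133, np.float64(-0.158), np.float64(0.042), 0, -0.2, np.float64(-0.209), np.float64(0.069), 0, -0.267, np.float64(-0.257), np.float64(0.101), 0, -0.333, np.float64(-0.301), np.float64(0.138), 0, -0.4]
[np.float64(-0.04), np.float64(0.041), 0, -0.067, np.float64(-0.075), np.float64(0.087), 0, -0.133, np.float64(-0.106), np.float64(0.136), 0, -0.2, np.float64(-0.131), np.float64(0.187), 0, -0.267, np.float64(-0.151), np.float64(0.241), 0, -0.333, np.float64(-0.165), np.float64(0.297), 0, -0.4]
[np.float64(-0.008), np.float64(0.057), 0, -0.067, np.float64(-0.01), np.float64(0.115), 0, -0.133, np.float64(-0.006), np.float64(0.172), 0, -0.2, np.float64(0.004), np.float64(0.229), 0, -0.267, np.float64(0.02), np.float64(0.284), 0, -0.333, np.float64(0.041), np.float64(0.337), 0, -0.4]
[ 0.31  0.64  0.19  1.69 -0.15  0.83  0.75]
```

Emit:
carry_out(
  steps=[-0.05,0.005,0,-0.067,-0.105,0.02,0,-0.133,-0.16,0.04,0,-0.2,-0.21,0.07,0,-0.267,-0.255,0.1,0,-0.333,-0.3,0.14,0,-0.4,-0.3,0.14,0,-0.4],
)

```text
time_s: 10.7
tool_pos: [0.5264, -0.2616, 0.0925]
ee_rot: [-0.0, 0.846, 0.534, 0.001]
contact_force: [2.1, 2.1, 1.8]
gripper_width: 0.019
gripper_force: 39.5
```

```bash
python3 red.py
```

```text
32 [ 0.6154 -0.2363  0.107 ] 0.05469330293437951 -14.635148771118544
37 [ 0.5464 -0.1692  0.107 ] 0.05570927425311319 106.798552104056
```

Emit:
carry_out(
  steps=[-0.04,0.04,0,-0.067,-0.075,0.085,0,-0.133,-0.105,0.135,0,-0.2,-0.13,0.185,0,-0.267,-0.15,0.24,0,-0.333,-0.165,0.295,0,-0.4,-0.165,0.295,0,-0.4],
)

```text
time_s: 11.33
tool_pos: [0.512, -0.2327, 0.0925]
ee_rot: [0.001, 0.969, 0.248, 0.002]
contact_force: [7.2, 0.6, -2.1]
gripper_width: 0.0186
gripper_force: 39.8
```

Emit:
carry_out(
  steps=[-0.01,0.057,0,-0.067,-0.01,0.115,0,-0.133,-0.005,0.17,0,-0.2,0.005,0.23,0,-0.267,0.015,0.26,0,-0.3,0.015,0.26,0,-0.3],
)

```text
time_s: 11.83
tool_pos: [0.514, -0.2085, 0.0925]
ee_rot: [0.002, 1.0, 0.016, 0.002]
contact_force: [8.9, -2.9, -4.8]
gripper_width: 0.0186
gripper_force: 40.8
```

```bash
python3 red.py
```

```text
44 [ 0.6012 -0.1858  0.107 ] 0.05330472437809582 43.50843272481755
```

Emit:
carry_out(
  steps=[0.01,0.03,0,-0.04,0.02,0.06,0,-0.078,0.02,0.06,0,-0.078,0.02,0.06,0,-0.078],
)

```text
time_s: 12.22
tool_pos: [0.5162, -0.2028, 0.0925]
ee_rot: [0.002, 0.999, -0.044, 0.002]
contact_force: [9.1, -2.2, -6.0]
gripper_width: 0.019
gripper_force: 40.7
```

```bash
python3 red.py; python3 -c "
from h import *
im=imaging.camera('scene');cv2.imwrite('pics/s2.png',cv2.resize(im[140:230,290:440],None,fx=5,fy=5,interpolation=cv2.INTER_CUBIC))"
```

```text
36 [ 0.6061 -0.1904  0.107 ] 0.054154827577783976 36.399322276956326
```

View pics/s2.png

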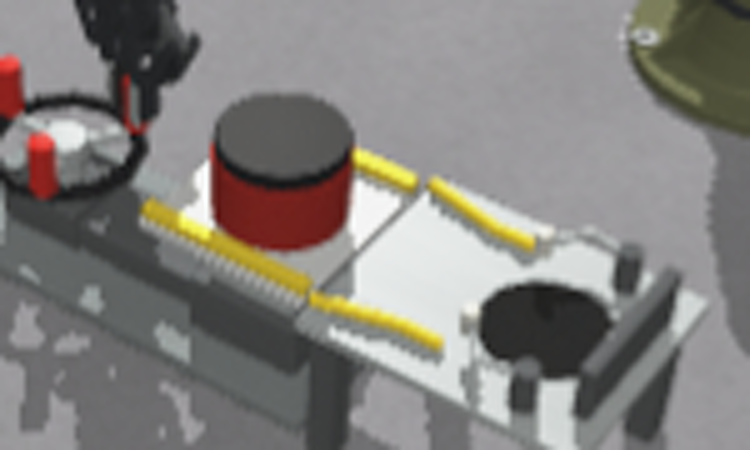

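The crop shows the deck and ledge top reading as one level at the joint near (410,200)–(305,320), with the tin undisturbed. Next I release, re-orient and touch-probe the deck.

Emit:
carry_out(
  steps=[0,0,0,0,0,0,0,0,0,0,0,0,0,0,0.2,0,0,0,0.5,0,0,0,0.8,0,0,0,1,0],
  fingers=-0.1,
)

```text
time_s: 12.9
tool_pos: [0.5125, -0.2025, 0.1946]
ee_rot: [0.0, 0.999, -0.046, 0.0]
contact_force: [0.7, -0.5, -0.3]
gripper_width: 0.0388
gripper_force: 0.0
```

Emit:
carry_out(
  steps=[0,0,0.3,0.078,0,0,0.5,0.155,0,0,0.5,0.23,0,0,0.5,0.31,0,0,0.5,0.39,0,0,0.5,0.47,0,0.1,0.5,0.545,0,0.2,0.5,0.62,0.1,0.4,0.5,0.7,0.2,0.6,0.5,0.78,0.3,0.8,0.5,0.86,0.4,1,0.5,0.93],
  fingers=-1,
)

```text
time_s: 13.9
tool_pos: [0.5526, -0.101, 0.2423]
ee_rot: [-0.0, 0.773, 0.634, -0.0]
contact_force: [1.4, 0.5, -0.3]
gripper_width: 0.0
gripper_force: 0.0
```

Emit:
carry_out(
  steps=[0,0,0,0.08,0.05,0.1,0,0.16,0.1,0.17,0,0.24,0.1,0.17,0,0.248,0.1,0.17,0,0.248],
)

```text
time_s: 14.32
tool_pos: [0.5624, -0.0848, 0.2421]
ee_rot: [-0.0, 0.639, 0.769, -0.0]
contact_force: [-0.2, -0.2, -0.5]
gripper_width: 0.0
gripper_force: 0.0
```

Emit:
carry_out(
  steps=[0,0,-0.3,0,0,0,-0.6,0,0,0,-0.85,0,0,0,-1,0,0,0,-1,0],
)

```text
time_s: 14.73
tool_pos: [0.5604, -0.0857, 0.1392]
ee_rot: [-0.002, 0.64, 0.768, -0.002]
contact_force: [-0.1, -0.9, -0.2]
gripper_width: -0.0002
gripper_force: 0.0
```

Emit:
carry_out(
  steps=[0,0,-0.1,0,0,0,-0.17,0,0,0,-0.2,0,0,0,-0.22,0,0,0,-0.22,0,0,0,-0.22,0],
)

```text
time_s: 15.23
tool_pos: [0.5634, -0.0855, 0.1211]
ee_rot: [0.001, 0.639, 0.77, 0.0]
contact_force: [0.5, -5.3, 1.9]
gripper_width: 0.0001
gripper_force: 0.0
```

Emit:
carry_out(
  steps=[0,0,-0.01,0,0,0,-0.015,0,0,0,-0.015,0],
)

```text
time_s: 15.48
tool_pos: [0.5635, -0.0853, 0.1197]
ee_rot: [0.001, 0.638, 0.77, 0.0]
contact_force: [1.7, -4.1, 2.4]
gripper_width: 0.0003
gripper_force: 0.0
```

```bash
python3 -c "
from h import *
print(env.read_state()['contact_force'])
im=imaging.camera('scene');cv2.imwrite('pics/s3.png',cv2.resize(im[100:230,270:440],None,fx=4.5,fy=4.5,interpolation=cv2.INTER_CUBIC))"
```

```text
[ 1.67458926 -4.10998662  2.3556918 ]
```

View pics/s3.png

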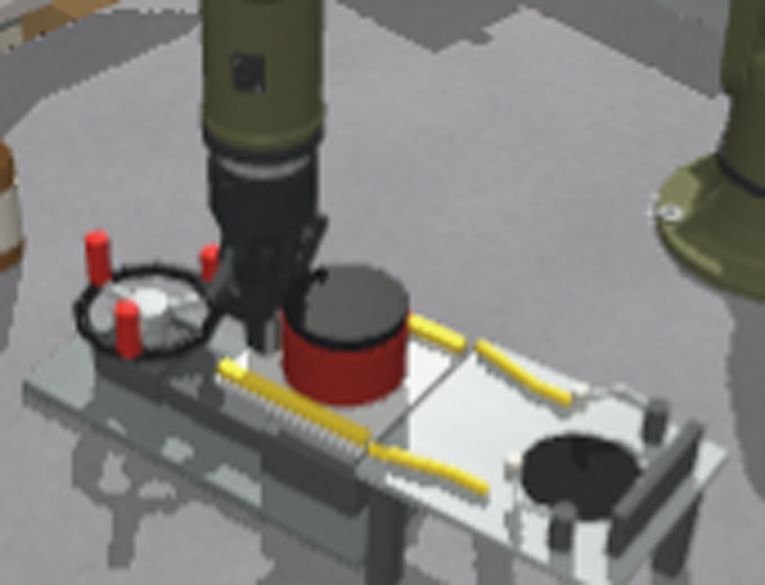

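The picture shows the shut fingertips on the deck's rear corner, at crop (262,330), with the finger knuckles just against the tin's upper edge. I back off 6 mm, then finish the probe.

Emit:
carry_out(
  steps=[0.01,-0.03,0,0,0.01,-0.06,0,0,0.01,-0.06,-0.01,0,0.01,-0.06,-0.015,0,0.01,-0.06,-0.015,0],
)

```text
time_s: 15.95
tool_pos: [0.5636, -0.0901, 0.1182]
ee_rot: [-0.0, 0.638, 0.77, 0.0]
contact_force: [-3.5, -0.5, 12.4]
gripper_width: -0.0004
gripper_force: 6.1
```

Emit:
carry_out(
  steps=[0,0,-0.01,0,0,0,-0.015,0,0,0,-0.015,0],
)

```text
time_s: 16.2
tool_pos: [0.5636, -0.0901, 0.1177]
ee_rot: [-0.0, 0.638, 0.77, 0.001]
contact_force: [-6.4, 0.5, 20.6]
gripper_width: 0.0002
gripper_force: 10.4
```

Deck and ledge both probe at 118 mm, so they are flush. Now I raise the tips, open slightly as a cradle, and centre behind the tin.

Emit:
carry_out(
  steps=[0,0,0.1,0,0,0,0.23,0,-0.12,-0.02,0.23,0,-0.24,-0.05,0.23,0,-0.24,-0.05,0.23,0,-0.24,-0.05,0.23,0],
  fingers=-0.43,
)

```text
time_s: 16.7
tool_pos: [0.5396, -0.0952, 0.1388]
ee_rot: [-0.0, 0.638, 0.77, 0.0]
contact_force: [-0.1, 0.8, -0.3]
gripper_width: 0.0245
gripper_force: 0.0
```

Emit:
carry_out(
  steps=[-0.011,0.059,-0.02,0,-0.022,0.118,-0.02,0,-0.033,0.177,-0.02,0,-0.044,0.236,-0.02,0,-0.055,0.295,-0.02,0,-0.055,0.295,-0.02,0],
)

```text
time_s: 17.2
tool_pos: [0.5341, -0.0637, 0.1366]
ee_rot: [-0.001, 0.637, 0.771, 0.0]
contact_force: [0.4, -0.3, 0.3]
gripper_width: 0.0245
gripper_force: 0.0
```

```bash
python3 -c "
from h import *
im=imaging.camera('scene');cv2.imwrite('pics/s4.png',cv2.resize(im[100:230,270:440],None,fx=4.5,fy=4.5,interpolation=cv2.INTER_CUBIC))"
```

```text
(no output)
```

View pics/s4.png

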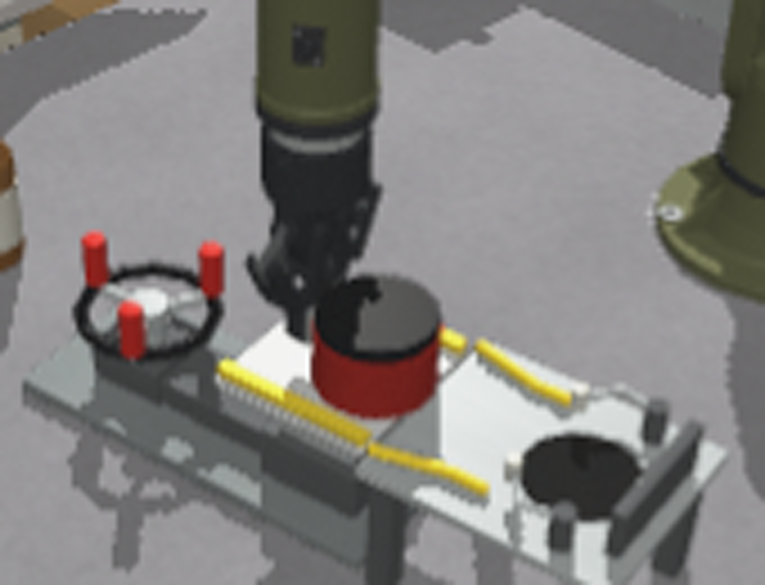

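The tin is upright and has moved about 20 mm ahead of the fingers, still between the lips. I continue along the lane.

Emit:
carry_out(
  steps=[-0.011,0.059,0,0,-0.022,0.118,0,0,-0.033,0.177,0,0,-0.044,0.236,0,0,-0.055,0.295,0,0,-0.067,0.354,0,0,-0.078,0.413,0,0,-0.089,0.472,0,0,-0.1,0.531,0,0,-0.111,0.59,0,0,-0.122,0.649,0,0,-0.133,0.708,0,0],
)

```text
time_s: 18.25
tool_pos: [0.5212, 0.0049, 0.1371]
ee_rot: [0.0, 0.638, 0.77, 0.0]
contact_force: [0.8, -4.6, 3.1]
gripper_width: 0.0243
gripper_force: 2.5
```

Emit:
carry_out(
  steps=[-0.011,0.059,0,0,-0.022,0.118,0,0,-0.033,0.177,0,0,-0.044,0.236,0,0,-0.055,0.295,0,0,-0.067,0.354,0,0,-0.067,0.354,0,0],
)

```text
time_s: 18.83
tool_pos: [0.5141, 0.0417, 0.1369]
ee_rot: [-0.0, 0.638, 0.77, 0.0]
contact_force: [0.7, -0.5, -0.1]
gripper_width: 0.0242
gripper_force: 0.3
```

Emit:
carry_out(
  steps=[-0.01,0.05,0,0,-0.02,0.1,0,0,-0.029,0.15,0,0,-0.038,0.2,0,0,-0.048,0.25,0,0,-0.057,0.3,0,0,-0.067,0.35,0,0,-0.076,0.4,0,0,-0.086,0.45,0,0,-0.095,0.5,0,0,-0.095,0.5,0,0],
)

```text
time_s: 19.75
tool_pos: [0.504, 0.0923, 0.1365]
ee_rot: [-0.001, 0.637, 0.77, 0.0]
contact_force: [-0.9, 0.7, -1.3]
gripper_width: 0.0245
gripper_force: 0.0
```

```bash
python3 -c "
from h import *
im=imaging.camera('scene');cv2.imwrite('pics/s5.png',cv2.resize(im[120:250,290:450],None,fx=4.5,fy=4.5,interpolation=cv2.INTER_CUBIC))"
```

```text
(no output)
```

View pics/s5.png

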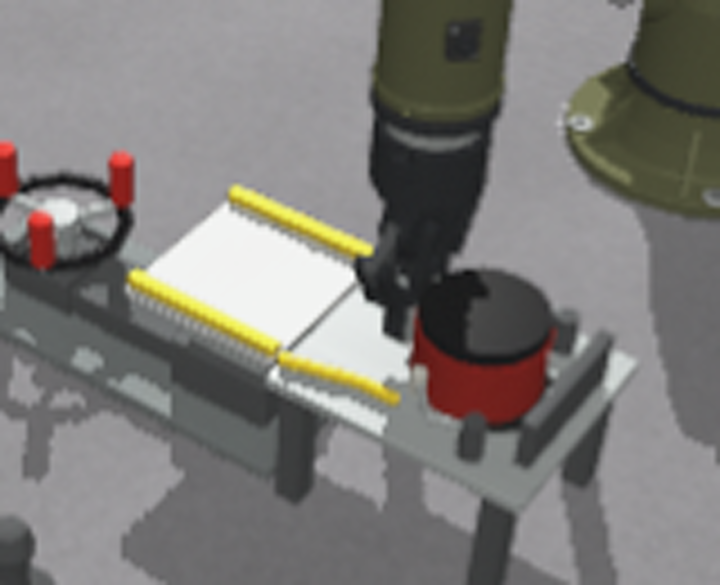

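The tin sits over the mat near the stop, and the roller at (418,385) is just behind its side. I push on to the stop, watching the force.

Emit:
carry_out(
  steps=[-0.01,0.05,0,0,-0.019,0.1,0,0,-0.022,0.12,0,0,-0.022,0.12,0,0],
)

```text
time_s: 20.13
tool_pos: [0.5021, 0.1029, 0.1366]
ee_rot: [-0.0, 0.638, 0.77, -0.0]
contact_force: [0.1, -0.0, -0.1]
gripper_width: 0.0243
gripper_force: 0.0
```

Emit:
carry_out(
  steps=[-0.006,0.03,0,0,-0.006,0.03,0,0,-0.006,0.03,0,0],
)

```text
time_s: 20.38
tool_pos: [0.5019, 0.1054, 0.1367]
ee_rot: [-0.0, 0.638, 0.77, -0.0]
contact_force: [-0.4, -0.7, -0.2]
gripper_width: 0.0243
gripper_force: 0.4
```

Emit:
carry_out(
  steps=[-0.006,0.03,0,0,-0.006,0.03,0,0,-0.006,0.03,0,0],
)

```text
time_s: 20.63
tool_pos: [0.5018, 0.1058, 0.1368]
ee_rot: [0.001, 0.639, 0.769, -0.001]
contact_force: [0.6, -7.8, -0.9]
gripper_width: 0.0246
gripper_force: 3.8
```

Emit:
carry_out(
  steps=[-0.004,0.02,0,0,-0.004,0.02,0,0,-0.004,0.02,0,0],
)

```text
time_s: 20.88
tool_pos: [0.5018, 0.1059, 0.1369]
ee_rot: [0.002, 0.64, 0.769, -0.001]
contact_force: [1.7, -13.3, 0.1]
gripper_width: 0.0245
gripper_force: 6.2
```

Emit:
carry_out(
  steps=[-0.004,0.02,0,0,-0.004,0.02,0,0,0.02,-0.1,0,0,0.06,-0.3,0,0,0.1,-0.5,0,0,0.1,-0.5,0.3,0,0.1,-0.5,0.6,0,0.1,-0.5,1,0],
)

```text
time_s: 21.55
tool_pos: [0.51, 0.06, 0.2365]
ee_rot: [-0.001, 0.639, 0.77, -0.001]
contact_force: [0.7, 1.2, -1.1]
gripper_width: 0.0245
gripper_force: 0.0
```

Emit:
carry_out(
  steps=[0,-0.3,0.3,0,0,-0.6,0.5,0,0,-0.9,0.5,0,0,-0.9,0.5,0],
)

```text
time_s: 21.88
tool_pos: [0.5114, -0.0364, 0.2891]
ee_rot: [0.003, 0.641, 0.767, 0.001]
contact_force: [-0.4, -0.3, -1.3]
gripper_width: 0.0244
gripper_force: 0.0
```

```bash
python3 - <<'E'
from h import *
a=imaging.camera('scene')[130:250,290:450];b=imaging.camera('top')[185:285,210:420]
a=cv2.resize(a,(400,300),interpolation=cv2.INTER_CUBIC);b=cv2.resize(b,(630,300),interpolation=cv2.INTER_CUBIC)
cv2.imwrite('pics/s6.png',np.vstack([cv2.copyMakeBorder(a,0,0,0,230,cv2.BORDER_CONSTANT),b]))
for n in 'jaw_far jaw_near bean_tin milk_jug syrup tamper'.split():
    r={c:imaging.landmark_of(n,c) for c in('scene','top')}
    if all(r.values()): print(n,tri(r['scene'][0]['location'],r['top'][0]['location'])[0].round(3))
E
python3 red.py
```

```text
44 [ 0.6028 -0.1879  0.107 ] 0.05312114261281601 40.68088875239895
32 [ 0.5693 -0.2764  0.107 ] 0.05432775491639704 -82.76099266854496
44 [ 0.5082 -0.2033  0.107 ] 0.05761041061865823 160.5339271155438Traceback (most recent call last):
  File "<stdin>", line 6, in <module>
ValueError: it knows: bean_tin, deck_top, ledge_entry, ledge_seat, lift, milk_jug, syrup, tamper, wheel_axis, wheel_grip
```

View pics/s6.png

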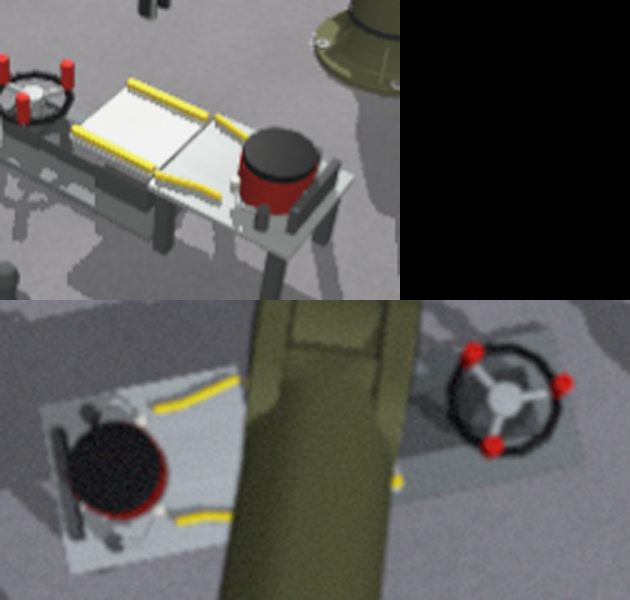

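The final picture shows the tin against the stop with both rollers closed behind it, at (140,420) and (158,512). The deck is level with the ledge, and the arm is clear. I hand in.

```bash
python3 -c "
from station import sign_off
print(sign_off())"
```

```text
the job is handed in; nothing more can be done
None
```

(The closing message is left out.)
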